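Sweep the loose foam letters into the tray

ROBOT

A 6-joint arm with a two-finger parallel gripper is mounted at the origin on a cart in front of the work surface, level with it; the furniture and walls round the work are solid. World frame = base frame: x ahead of the robot, y to its left, z up, the work surface at z = 0. Lengths are in mm, angles in degrees, forces in N, time in s.
With the tool pointing down it reaches from about 325 to 925 mm from the base axis. Payload 3.1 kg.
Tool frame: the origin (TCP) lies at the very end of the fingers, on their centre line; the grasp point (between the pads) lies grasp_offset behind it (grasp_offset is the distance from the TCP to the grasp point, in mm); z points along the fingers, x is the direction in which the jaws open and shut, and the axes are right-handed (so a half turn about z gives the same grasp; the last joint's range is limited). The gripper opens to 85 mm and grips with 20 to 120 N. Pads are 22 mm wide; open, the fingers measure 114 mm over their backs; the gripper's body (76 mm by 85 mm) begins 54 mm behind the grasp point. The pads swing forward as they close: fully open they stand 13 mm farther back than shut.
Start: joints at [-76.616, 12.427, 92.441, -0, 75.132, -6.429], TCP at [211.865, -588.007, 231.3] pointing down, gripper open.
Joint ranges: [-157.48, 157.48], [-44.54, 120.13], [17.64, 146.25], [-64.5, 244.5], [7.68, 150.69], [-147.95, 147.95]. Speed limits (degrees/s): [159.86, 159.86, 180, 180, 180, 180].

INTERFACE

Orientations are given as [roll, pitch, yaw] about the fixed x, y, z axes, in that order (R = Rz(yaw) Ry(pitch) Rx(roll)).
In Python, from station import * gives the robot as it stands. Calls block until the motion is done:
- goto(position, orientation): joint-space move of the TCP to a pose.
- move_l(position, attitude=None, speed=150): straight line of the TCP; attitude=None keeps the orientation; speed is the mean speed in mm/s.
- move_j(angles): joint-space move.
- grip(opening, squeeze=None): finger opening in mm; squeeze is the grip in N (None keeps the last); returns when the fingers have stopped.
- wait(seconds).
- solve_ik(position, orientation): joint angles nearest the present ones, or None.
- get_obs(): the state.
- get_image(name): name is "side" or "top"; returns the picture (480x640x3 uint8, red, green, blue); there is no depth.
- get_calibration(name): a dict with "fx", "fy", "cx", "cy" (pixels), "R" (3x3) and "t" (3): a world point X has camera coordinates R X + t. Camera axes: x right, y down, z forward; pixel columns grow to the right and rows downward; lengths in mm; the calibration is good to about 2 mm. A picture is of the moment at which its call begins. get_calibration takes no time and is no camera call.
A pose or a line that the arm cannot do raises Unreachable and nothing moves.
- sign_off(): hands the job in, once; it reports no verdict.
Trained networks look in the newest picture that a camera, given by its name, has taken for a name from the list of things; names that differ only in an ending like _2 or _b are one class to them, and where a whole thing is asked for, a point or a joint stands for the part that bears it (a point fixed in the world has none). Each returns a list of dicts, best first, with "score" (0 to 1); they miss things now and then, are a little off and sometimes report something else, mostly with a low value. They report only what shows in the picture. A call takes as long as a camera call. They do not tell look-alikes from the thing itself.
- spot_in(name, camera): "extent" ([centre column, centre row, width, height] in pixels, round what is visible of it).
- regions_of(name, camera): "region" (480x640 bool, what is visible of it) and "extent" ([centre column, centre row, width, height] in pixels, round what is visible of it).
The state is a dict: "t": time; "joint_pos": joint angles; "qvel": joint speeds; "effort": joint torques, N m; "tcp_pos": TCP position; "ee_rot": TCP orientation; "wrist_force": force on the tool from outside, world axes, zero at the start; "moment": the same for the moment, N m; "grip_width": finger opening in mm.
Only numpy, scipy, OpenCV 4.12 (cv2) and the standard library are available. Lean on these libraries where they do the work, as an engineer would, in place of code of your own. Each camera call takes 0.05 s, during which the arm holds its last target.

TASK

Sweep the three white foam sign letters that lie loose on the bench into the open-fronted metal tray: slide each one along the bench with the fingers, through the open mouth, until it lies flat on the tray's floor, completely past the sloping lip. Do not pick any of them up, and leave the tools and other things on the bench where they are.

Things in the scene. Friction and masses are not known exactly. Their poses are not given: they have to be found in the camera images.
- tray: open-fronted sheet-steel hand tray (a dustpan without handle) on the right part of the bench; fixed. Origin at bench level under its middle, z up. Inside: x -85 to +85 mm, y -60 (rear wall) to +60 mm (open mouth, looking along its +y, roughly to the robot's left, up to 0.3 rad off). Flat floor 2 mm above the bench from y -60 to +45 mm. Walls 2 mm thick, 27 mm high.
- tray_mouth (a point): middle of the front edge of the tray's lip (tray y = +60 mm), level with the bench; axes as the tray's. From here the lip slopes up over 15 mm to the floor, 2 mm above the bench.
- foam_n: white rigid foam sign letter of N shape, loose, lying flat on the bench, 34x29 mm, 9 mm thick, 10 to 18 g. Origin at the centre of its underside; z up.
- foam_h: white rigid foam sign letter of H shape, loose, lying flat on the bench, 32x27 mm, 9 mm thick, 10 to 18 g. Origin at the centre of its underside; z up.
- foam_u: white rigid foam sign letter of U shape, loose, lying flat on the bench, 33x29 mm, 9 mm thick, 10 to 18 g. Origin at the centre of its underside; z up. Like the other two letters it lies on the open bench to the left of the tray, none touching another; the three change places and lie at any angle. The letters in the big round dish at the back are not meant.
- black_tape: bystander: roll of black tape lying flat just to the left of the letters, 64 mm across, 18 mm high. Origin at the centre of its underside; z up.
- glue: bystander: small standing glue bottle, 27 mm across, 69 mm tall, beyond the tape roll towards the vice. Origin at the centre of its underside; z up.
- cutters: bystander: red-handled side cutters lying near the front edge, 130 mm long (its y), 52 mm wide, 12 mm high. Origin at the centre of its underside; z up.
- clamp: bystander: blue spring clamp lying near the front edge, 101 mm long (its y), 53 mm wide, 17 mm high. Origin at the centre of its underside; z up.
- module_a: bystander: white three-diode light module with short leads, lying behind the letters, 95 mm long (its y), 16 mm wide, 12 mm high. Origin at the centre of its underside; z up.
- module_b: bystander: a second light module like the first, 99 mm long. Origin at the centre of its underside; z up.
Things that resemble listed ones, but are neither listed nor needed, are in the scene too. What is shaped like the foam_n but purple or red is not meant.

How it is judged:
By the outcome, as a careful person would: the job done as asked, in the order asked, and still so for the second after the job is handed in, with the robot touching nothing.
It also fails if it takes over 72 s, if anything falls off the work surface, if the arm or the gripper's body presses on something with over 40 N, if the wrist force passes 120 N, or if a joint passes its speed limit or range.

## Working session

There is one attempt and no reset: what is moved stays moved. The work goes in short steps, each a Python script; the robot and the scene stay as the last script left them, time stands still between calls to the robot, and variables do not carry over. Pictures are saved under pics/ and viewed, and the job is handed in when it is done.

```bash
mkdir -p pics; ls; python3 - <<'E'
from station import *
import cv2,numpy as np
for c in("top","side"):
    im=get_image(c); cv2.imwrite(f"pics/{c}0.png",im[:,:,::-1])
    k=get_calibration(c); print(c,k)
    for n in("tray","foam_n","foam_h","foam_u","black_tape","glue","cutters","clamp","module_a"):
        print(n,[(round(d["score"],2),np.round(d["extent"]).tolist()) for d in spot_in(n,c)][:5])
print(get_obs())
E
```

```text
pics
top {'fx': 518.9365861377297, 'fy': 518.9365861377297, 'cx': 314.5252482708686, 'cy': 236.26743472009184, 'R': array([[-0.02625011, -0.99964539, -0.00447583],
       [-0.97693747,  0.02660241, -0.21186198],
       [ 0.21190592, -0.00118879, -0.97728935]]), 't': array([-3.13668887e-01,  5.53945659e+02,  8.03158377e+02])}
tray [(0.84, [468.0, 271.0, 84.0, 106.0])]
foam_n [(0.81, [309.0, 291.0, 18.0, 20.0]), (0.76, [191.0, 350.0, 25.0, 25.0]), (0.69, [317.0, 208.0, 18.0, 19.0]), (0.53, [394.0, 354.0, 23.0, 23.0]), (0.49, [333.0, 252.0, 18.0, 20.0])]
foam_h [(0.81, [309.0, 291.0, 18.0, 20.0]), (0.76, [191.0, 350.0, 25.0, 25.0]), (0.69, [317.0, 208.0, 18.0, 19.0]), (0.53, [394.0, 354.0, 23.0, 23.0]), (0.49, [333.0, 252.0, 18.0, 20.0])]
foam_u [(0.81, [309.0, 291.0, 18.0, 20.0]), (0.76, [191.0, 350.0, 25.0, 25.0]), (0.69, [317.0, 208.0, 18.0, 19.0]), (0.53, [394.0, 354.0, 23.0, 23.0]), (0.49, [333.0, 252.0, 18.0, 20.0])]
black_tape [(0.58, [246.0, 251.0, 43.0, 35.0])]
glue [(0.76, [218.0, 209.0, 22.0, 20.0])]
cutters [(0.65, [265.0, 352.0, 77.0, 30.0])]
clamp [(0.95, [327.0, 352.0, 68
[... 1305 characters left out ...]
]), (0.73, [242.0, 231.0, 20.0, 18.0])]
{'t': 1.0, 'joint_pos': array([-7.66160773e+01,  1.24252649e+01,  9.24388492e+01,  1.46096305e-03,
        7.51313535e+01, -6.42730354e+00]), 'qvel': array([ 0.11767102,  0.00650767,  0.00401085, -0.03028603, -0.05202197,
        0.05682658]), 'effort': array([-3.42782732e-04, -3.96898699e+01, -3.04266536e+01, -1.10151175e-04,
        6.78983324e-04,  4.09403754e-06]), 'tcp_pos': array([ 211.87614086, -588.03026303,  231.34373156]), 'ee_rot': array([-1.79999104e+02, -4.66200451e-03, -7.01891487e+01]), 'wrist_force': array([-0.54036533, -0.56922219, -0.49567343]), 'moment': array([-0.01869346, -0.00544668, -0.03220221]), 'grip_width': 85.15079472431546}
```

View pics/top0.png

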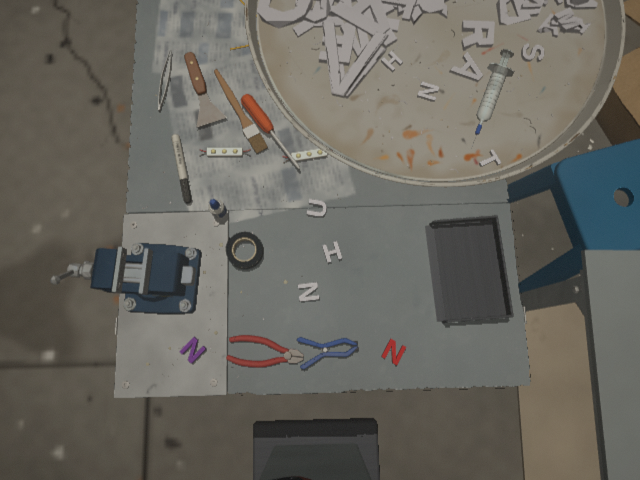

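View pics/side0.png

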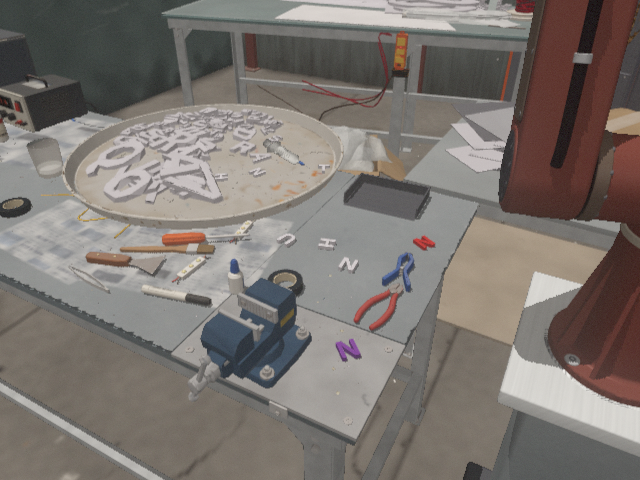

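```bash
python3 - <<'E'
import cv2
a=cv2.imread("pics/top0.png")[140:380,200:520]
cv2.imwrite("pics/top0c.png",cv2.resize(a,(800,600),interpolation=cv2.INTER_CUBIC))
a=cv2.imread("pics/side0.png")[165:345,240:480]
cv2.imwrite("pics/side0c.png",cv2.resize(a,(800,600),interpolation=cv2.INTER_CUBIC))
E
```

```text
(no output)
```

View pics/top0c.png

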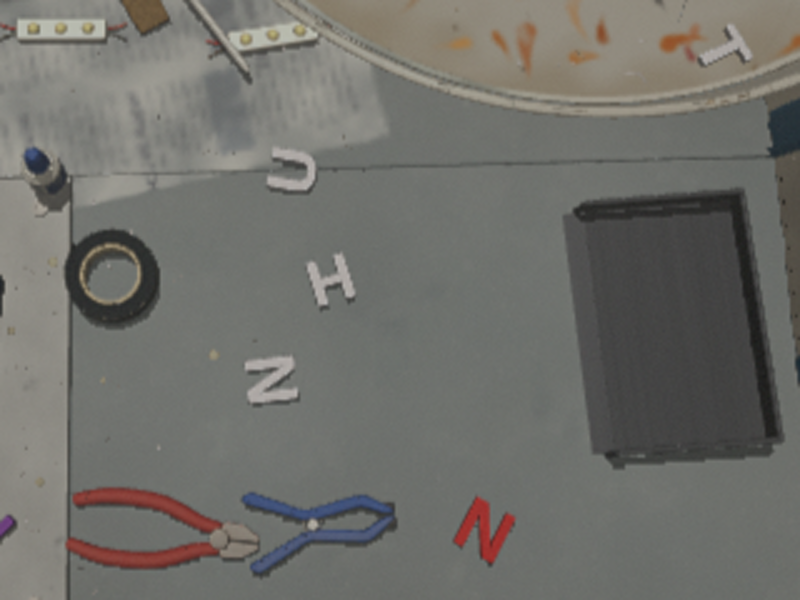

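View pics/side0c.png

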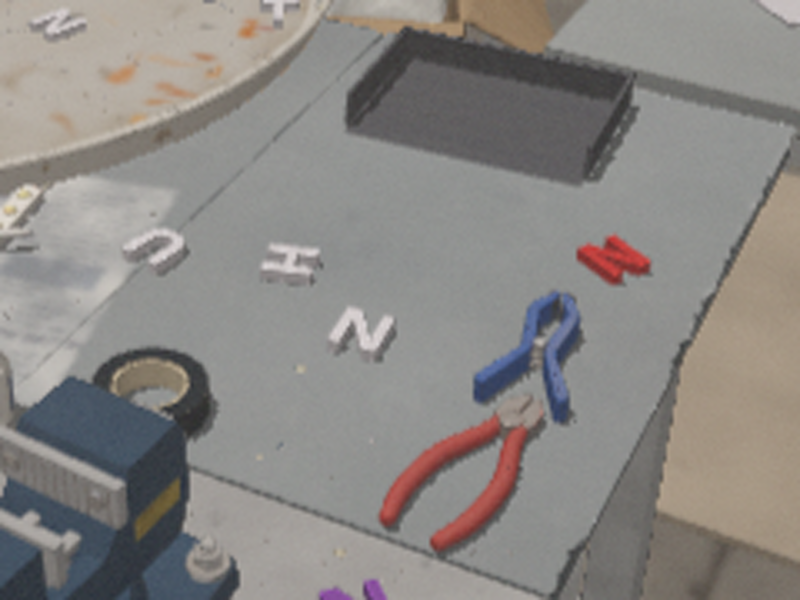

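Letters in the top view: U (317,208), H (333,252), N (309,291). The purple and red N's are decoys. The tray mouth's lip edge runs from about (426,225) to (440,322).

```bash
cat > h.py <<'E'
from station import *
import cv2,numpy as np
K={c:get_calibration(c) for c in("top","side")}
def ray(c,u,v):
    k=K[c];d=k["R"].T@np.array([(u-k["cx"])/k["fx"],(v-k["cy"])/k["fy"],1]);return -k["R"].T@k["t"],d
def atz(c,u,v,z):
    o,d=ray(c,u,v);return (o+d*(z-o[2])/d[2])
def tri(pt,ps):
    A=np.zeros((3,3));b=np.zeros(3);R=[ray("top",*pt),ray("side",*ps)]
    for o,d in R:
        d=d/np.linalg.norm(d);P=np.eye(3)-np.outer(d,d);A+=P;b+=P@o
    X=np.linalg.solve(A,b);return X,[np.linalg.norm(np.cross(X-o,d/np.linalg.norm(d))) for o,d in R][0]
def px(c,X):
    k=K[c];p=k["R"]@np.asarray(X,float)+k["t"];return np.array([k["fx"]*p[0]/p[2]+k["cx"],k["fy"]*p[1]/p[2]+k["cy"]])
E
python3 - <<'E'
from h import *
np.set_printoptions(precision=1,suppress=True)
for n,a,b in [("U",(317,208),(286.5,240)),("H",(333,252),(327,245)),("N",(309,291),(349,265)),("lipfar",(426,225),(344,204)),("lipnear",(440,322),(415,220))]:
    print(n,*tri(a,b),atz("top",*a,9 if len(n)<2 else 0),atz("side",*b,9 if len(n)<2 else 0))
for p in[(496.8,216),(512.8,316)]: print(atz("top",*p,27))
# white masks for letters
for c in("top","side"):
    im=get_image(c)
    cv2.imwrite(f"pics/{c}_now.png",im[:,:,::-1])
    for r in regions_of("foam_n",c)[:12]:
        m=r["region"];v,u=np.nonzero(m);col=im[m].mean(0);print(c,round(r["score"],2),r["extent"],col,atz(c,u.mean(),v.mean(),5))
q=get_obs();print(q["t"],q["tcp_pos"])
E
```

```text
U [618.8 -20.8   0.7] 0.4600137325372865 [616.1 -20.9   9. ] [612.7 -10.5   9. ]
H [537.8 -47.   -1.5] 0.28884783907554473 [535.6 -46.8   9. ] [531.3 -33.6   9. ]
N [468.6  -3.3   1.3] 0.799751435359401 [468.5  -3.1   9. ] [463.7   5.8   9. ]
lipfar [ 581.5 -215.7   -2.9] 0.960057290857867 [ 581.8 -214.7    0. ] [ 578.5 -211.3    0. ]
lipnear [ 410.6 -227.1   -3.1] 0.14388448472057544 [ 410.3 -226.4    0. ] [ 409.4 -222.2    0. ]
[ 588.2 -332.7   27. ]
[ 415.8 -342.1   27. ]
top 0.81 [393.5, 353.0, 19.4, 21.6] [150.1  52.2  49.1] [ 363.  -142.5    5. ]
top 0.65 [308.0, 292.1, 18.8, 20.2] [157.  153.2 150. ] [468.5  -0.5   5. ]
top 0.62 [317.4, 207.6, 16.1, 20.9] [142.6 139.6 136.4] [616.2 -21.3   5. ]
top 0.59 [190.7, 350.4, 23.4, 24.9] [ 99.5  62.7 111.9] [374.1 197.4   5. ]
top 0.53 [330.8, 250.8, 20.2, 18.3] [161.7 157.7 154.4] [535.8 -45.1   5. ]
side 0.67 [349.7, 347.9, 23.2, 16.2] [121.5  78.9 136.7] [373.8 199.1   5. ]
side 0.64 [324.7, 244.2, 15.8, 15.4] [164.6 159.6 159.5] [536.3 -41.1   5. ]
side 0.6 [287.4, 240.6, 20.8, 15.1] [159.8 154.9 154.5] [616.6 -17.4   5. ]
side 0.52 [348.3, 266.1, 23.6, 17.7] [179.7 174.1 174.1] [467.1   0.5   5. ]
side 0.48 [421.3, 244.2, 24.6, 18.3] [158.5  64.7  62.7] [ 362.4 -137.9    5. ]
1.2 [ 211.9 -588.   231.3]
```

```bash
cat >> h.py <<'E'
C=np.array([500.,-280.]);a=np.radians(3.9)
ex=np.array([np.cos(a),np.sin(a)]);ey=np.array([-np.sin(a),np.cos(a)])
def T(x,y): return C+x*ex+y*ey
def plan(P,tgt,back=38,front=15):
    P=np.array(P,float);G=T(*tgt);d=(G-P)/np.linalg.norm(G-P)
    S=P-d*back; E=G-d*(11+front)
    yaw=np.degrees(np.arctan2(d[1],d[0]))+90
    best=None
    for y in(yaw,yaw-180,yaw+180):
        q=solve_ik([*S,60],[180,0,y])
        if q is None: continue
        q=np.array(q);c=abs(q[5]) 
        if best is None or c<best[0]: best=(c,y)
    return S,E,d,best[1]
E
python3 - <<'E'
from h import *
np.set_printoptions(precision=1,suppress=True)
for P,t in[((536,-43.5),(-10,-25)),((468,0),(-52,8)),((616,-19),(30,8))]:
    print(plan(P,t))
S,E,d,y=plan((536,-43.5),(-10,-25))
grip(9)
goto([*S,100],[180,0,y])
move_l([*S,20],speed=100)
o=get_obs();print(o["t"],o["tcp_pos"],o["wrist_force"],o["grip_width"])
im=get_image("side");cv2.imwrite("pics/s1.png",cv2.resize(im[165:345,240:480],(800,600),interpolation=cv2.INTER_CUBIC)[:,:,::-1])
im=get_image("top");cv2.imwrite("pics/t1.png",im[:,:,::-1])
print(px("side",[*S,20]))
E
```

```text
(array([542.3,  -6. ]), array([ 496.1, -280. ]), array([-0.2, -1. ]), np.float64(-9.587631504239255))
(array([470.8,  37.9]), array([ 449.5, -249.6]), array([-0.1, -1. ]), np.float64(-4.238917586367606))
(array([628.4,  16.9]), array([ 537.9, -245.4]), array([-0.3, -0.9]), np.float64(-19.039771200019914))
5.2833 [543.   -6.1  20.6] [-0.1  0.3 -0.2] 9.20450318958923
[315.7 246. ]
```

View pics/s1.png

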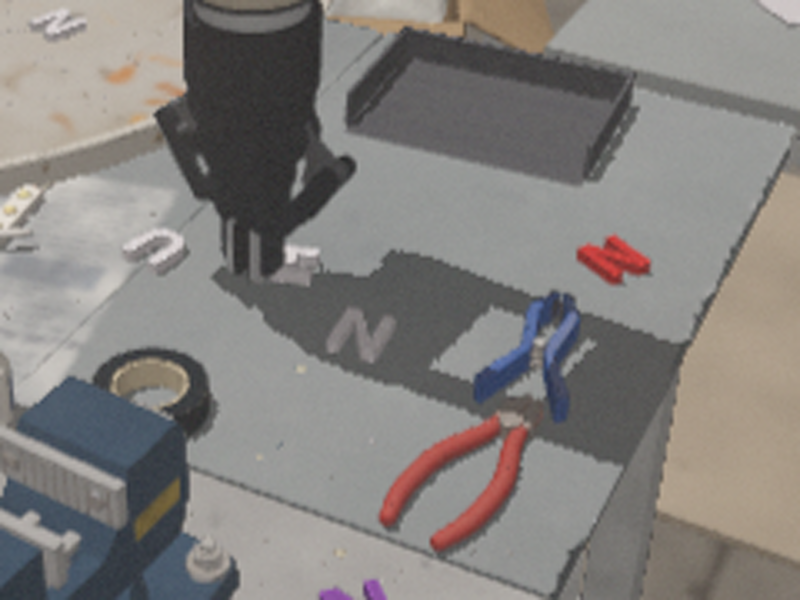

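View pics/t1.png

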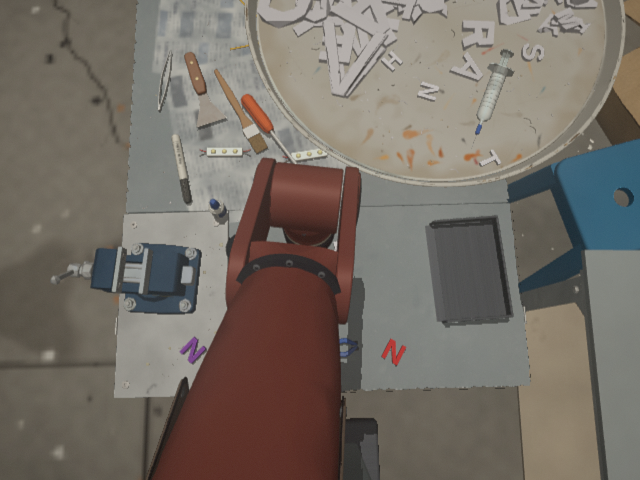

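The tip appears where predicted (side crop about (250,275)), H is intact just ahead of it, and the gripper is clear of everything.

```bash
cat >> h.py <<'E'
def st(s): o=get_obs();print(s,round(o["t"],1),np.round(o["tcp_pos"],1),"F",np.round(o["wrist_force"],1))
def pic(n):
    im=get_image("side");cv2.imwrite(f"pics/{n}.png",cv2.resize(im[165:345,240:480],(800,600),interpolation=cv2.INTER_CUBIC)[:,:,::-1])
E
python3 - <<'E'
from h import *
S,E,d,y=plan((536,-43.5),(-10,-25))
move_l([*S,5],speed=40);st("down")
m=S+(E-S)*.45
move_l([*m,5],speed=70);st("mid");pic("s2")
E
```

```text
down 5.9 [541.9  -6.    4.5] F [ 0.3  1.1 -0. ]
mid 7.8 [ 521.5 -129.     5. ] F [ 0.9 -0.7 -0.4]
```

View pics/s2.png

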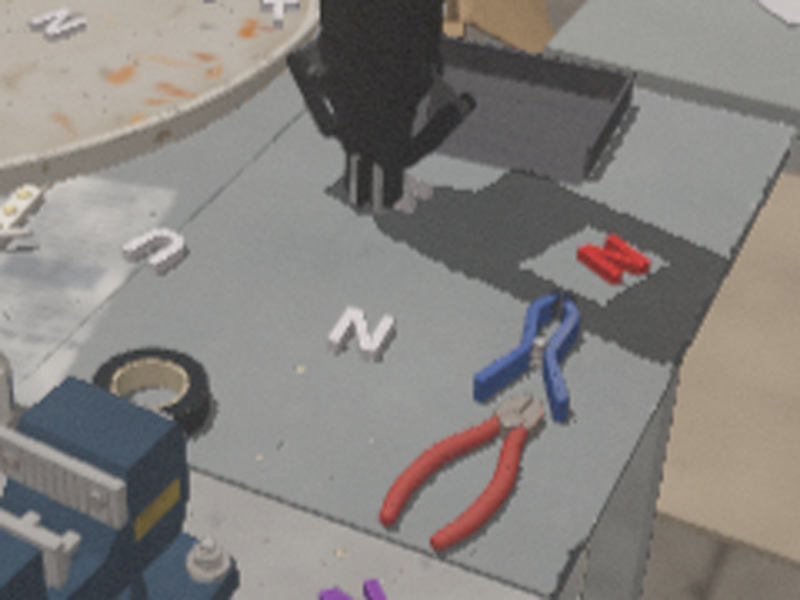

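H is travelling ahead of the fingers (crop about (415,190)). I'll finish the push.

```bash
python3 - <<'E'
from h import *
S,E,d,y=plan((536,-43.5),(-10,-25))
y=-9.5876
move_l([*E,5],speed=70);st("end");pic("s3")
move_l([*(E-d*8),5],speed=60)
move_l([*(E-d*8),80],speed=150);st("up")
S2,E2,d2,y2=plan((468,0),(-52,8));print(y2)
goto([*S2,70],[180,0,y2]);pic("s4")
im=get_image("top");cv2.imwrite("pics/t4.png",cv2.resize(im[140:380,200:520],(800,600),interpolation=cv2.INTER_CUBIC)[:,:,::-1])
st("hover")
E
```

```text
end 10.2 [ 496.1 -279.7    5. ] F [ 0.7  0.  -0.5]
up 11.2 [ 497.  -271.9   79.7] F [-0.5 -0.1 -0.4]
-4.238917586367606
hover 12.5 [471.6  36.8  70.2] F [ 0.9 -1.2  0.1]
```

View pics/s4.png

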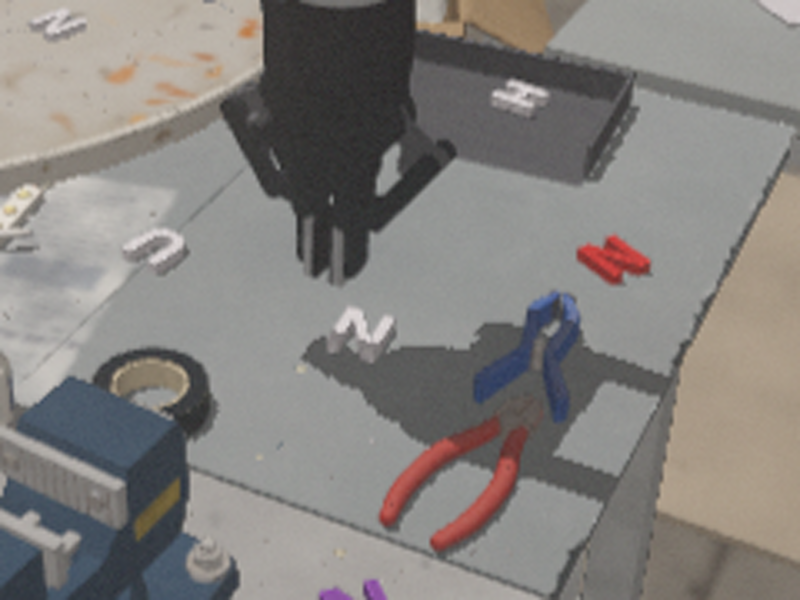

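View pics/t4.png

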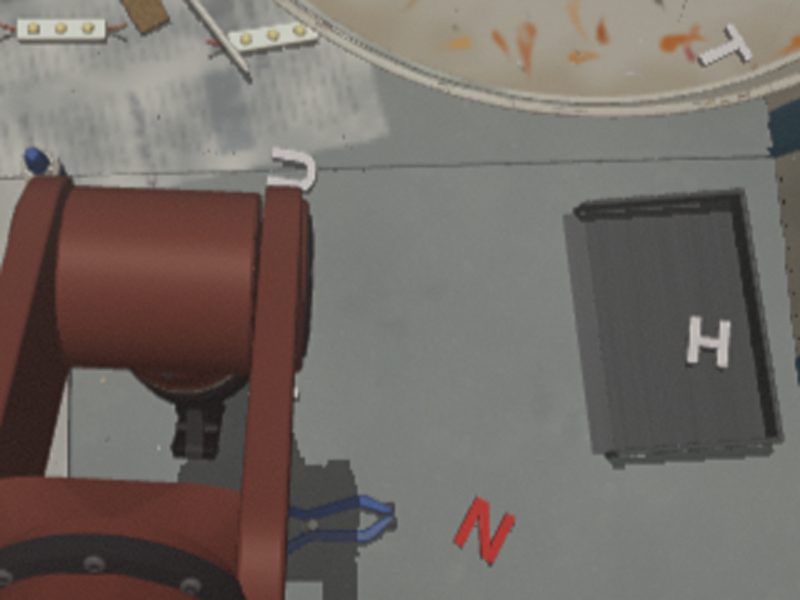

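H lies flat deep in the tray (top crop (709,342)). Next is N.

```bash
python3 - <<'E'
from h import *
S,E,d,y=plan((468,0),(-52,8))
move_l([*S,20],speed=120);move_l([*S,5],speed=40);st("down")
move_l([*E,5],speed=70);st("end");pic("s5")
move_l([*(E-d*8),5],speed=60)
move_l([*(E-d*8),80],speed=150);st("up")
S2,E2,d2,y2=plan((616,-19),(30,8));print(y2)
move_l([*(S2+[0,0]),80],[180,0,y2],speed=250);pic("s6")
im=get_image("top");cv2.imwrite("pics/t6.png",cv2.resize(im[140:380,200:520],(800,600),interpolation=cv2.INTER_CUBIC)[:,:,::-1])
st("hover")
E
```

```text
down 13.6 [470.5  37.9   4.8] F [-0.2 -0.1  0.3]
end 17.9 [ 449.5 -249.6    5. ] F [ 1.1 -0.8 -0.2]
up 18.8 [ 449.7 -241.4   79.6] F [ 0.2  0.8 -0.7]
-19.039771200019914
hover 20.4 [627.7  15.9  79.7] F [ 0.4 -0.1  0.5]
```

View pics/s6.png

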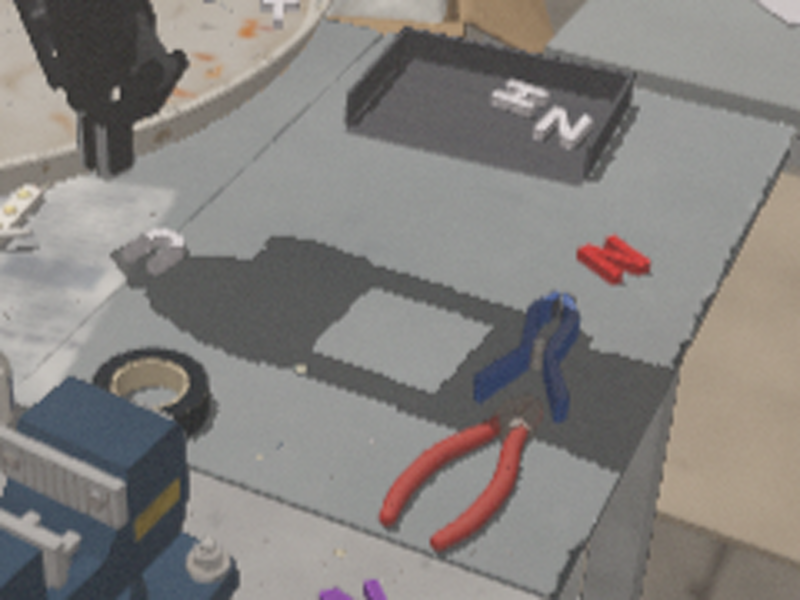

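View pics/t6.png

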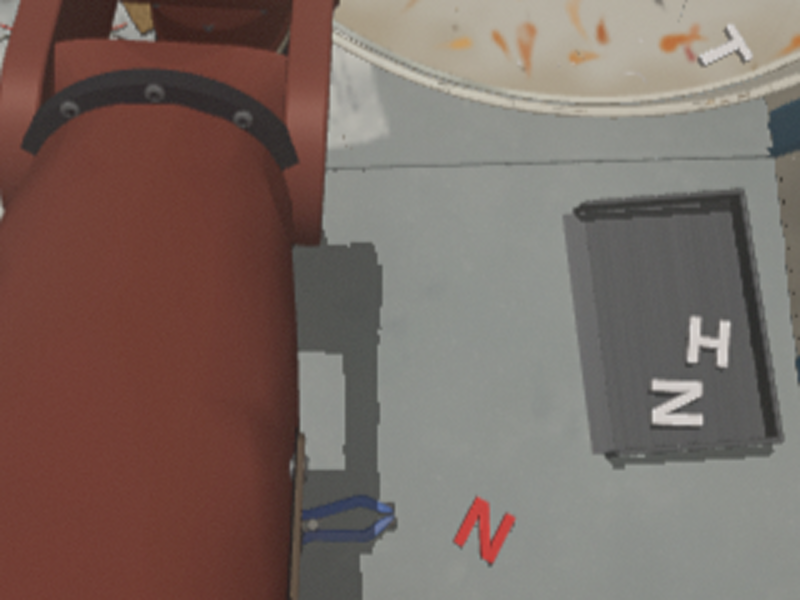

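N is flat inside beside H (top crop (677,403)) and the other things are unmoved. For U I'll pause before the mouth to check.

```bash
python3 - <<'E'
from h import *
S,E,d,y=plan((616,-19),(30,8))
move_l([*S,20],speed=120);move_l([*S,5],speed=40);st("down")
m=S+(E-S)*.5
move_l([*m,5],speed=70);st("mid");pic("s7")
im=get_image("top");cv2.imwrite("pics/t7.png",cv2.resize(im[140:380,200:520],(800,600),interpolation=cv2.INTER_CUBIC)[:,:,::-1])
E
```

```text
down 21.5 [628.1  17.    4.7] F [1.2 0.3 0.4]
mid 23.7 [ 583.2 -114.     5. ] F [ 0.2 -0.6  0.1]
```

View pics/s7.png

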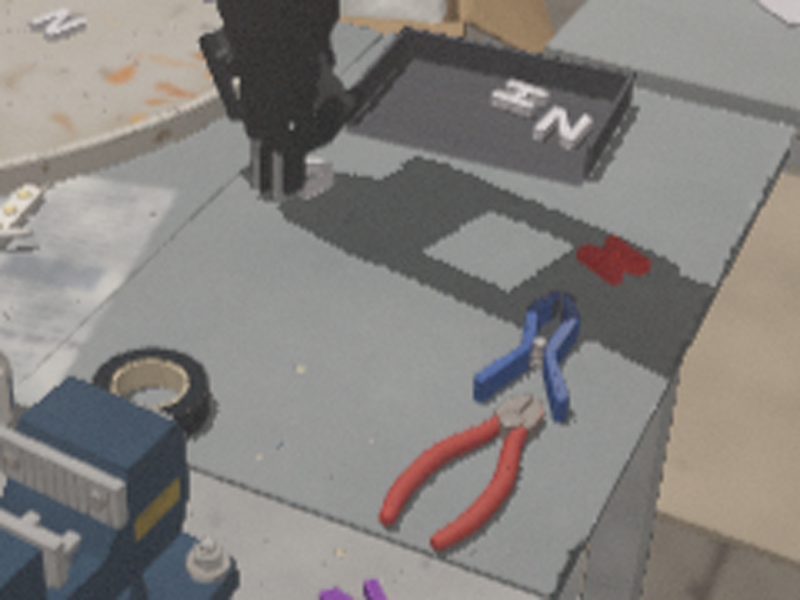

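View pics/t7.png

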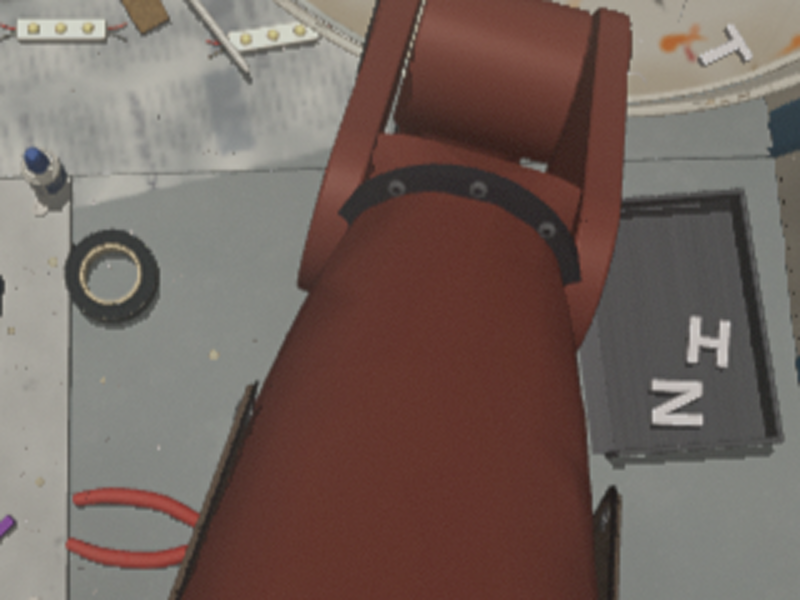

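```bash
python3 - <<'E'
from h import *
S,E,d,y=plan((616,-19),(30,8))
move_l([*E,5],speed=65);st("end")
move_l([*(E-d*8),5],speed=60)
move_l([*(E-d*8),120],speed=150)
goto([420,0,200],[180,0,y]);st("away")
pic("s8")
im=get_image("top");cv2.imwrite("pics/t8.png",cv2.resize(im[140:380,200:520],(800,600),interpolation=cv2.INTER_CUBIC)[:,:,::-1])
E
```

```text
end 26.0 [ 537.9 -245.2    5. ] F [-0.4 -0.2  0.9]
away 28.3 [420.4  -0.5 199.8] F [ 0.  -1.1  0.1]
```

View pics/s8.png

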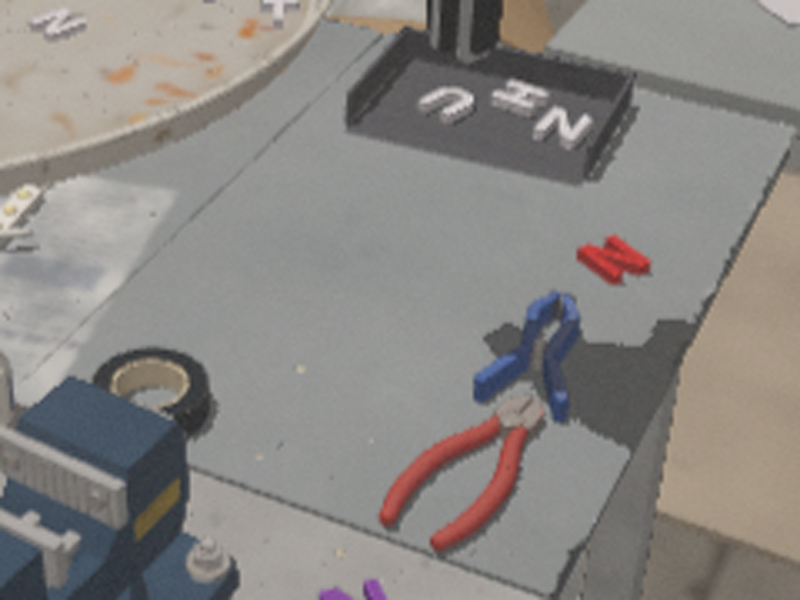

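View pics/t8.png

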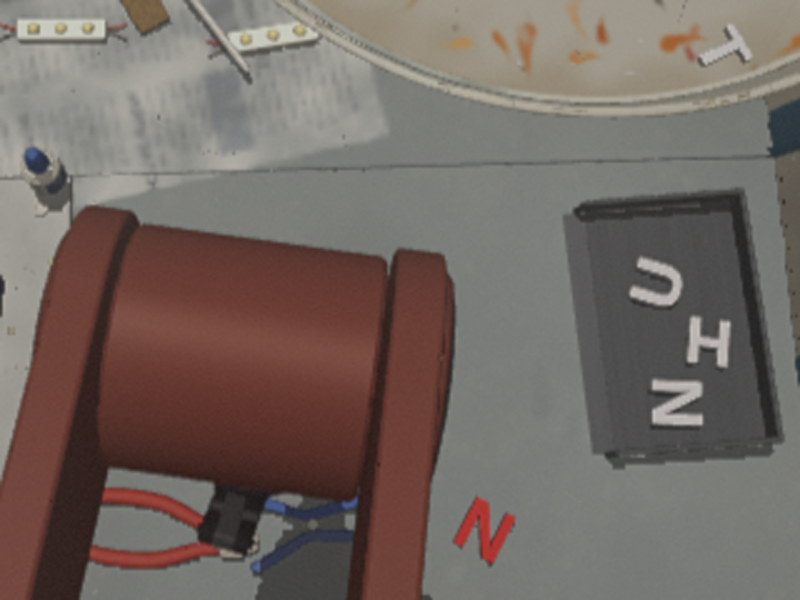

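```bash
python3 - <<'E'
from h import *
for n,u,v in[("U",630,292),("N",652,390),("H",688,355)]:
    p=atz("top",200+u/2.5,140+v/2.5,11)[:2]-C;print(n,"rear edge tray xy",p@ex,p@ey)
st("x");sign_off()
E
```

```text
U rear edge tray xy 22.919964111241683 25.10787061615877
N rear edge tray xy -45.948312831132306 20.338832908900592
H rear edge tray xy -24.46617591942467 -8.012914929462909
x 28.4 [420.6  -0.9 199.7] F [ 0.2 -0.5 -0.5]
the job is handed in; nothing more can be done
```

All three white letters (H, then N, then U) are in the tray. I slid each along the bench with the nearly closed fingers held 5 mm above it, and picked none up. I handed the job in at t ≈ 28 s.

- **Position:** The last pictures from both cameras show all three lying flat on the tray floor. The edges nearest the mouth measure at about tray y +25 mm (U), +20 mm (N) and −8 mm (H). All are past the +45 mm line where the lip ends, and the calibration is good to about 2 mm.
- **Forces:** Wrist force readings at the stops along the way stayed near 1 N.
- **Other things on the bench:** Everything visible in those last pictures, including the red N, looks unmoved. I only compared these by eye. The arm hid some of them in the last top view, but the side view showed the tape, cutters and clamp in place.
- **Disagreement:** Early on, the two cameras differed by 3–4 mm in the y position of the letters and the tray mouth. I averaged the two, and all three pushes still went where planned.

No check failed.

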